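Tip the stones off the soil sieve into its catch drawer and hold the lever

TASK

The soil is all sifted and the catch drawer under the sieve has been emptied, but three stones are left on the screen. Pull the drawer out to its stop by its handle, so that it stands in front of the sieve's lip, and only then push the side lever down past its first two notches to the third, so that the screen tips and all three stones slide off into the drawer. Leave the pots, tray and trowel where they are, and finish still holding the lever down at the third notch against its spring, so that I can brush the screen clean.

Things in the scene. Friction and masses are not known exactly. Their poses are not given: they have to be found in the camera images.
- sieve: The bench soil sieve's aluminium frame, fixed to the bench: four posts, 258 mm deep (x), 330 mm wide (y), side rails' top 120 mm above the bench. Origin: centre of its footprint, on the bench. Its own -x side is the front, which faces the robot (turned by its yaw); the drawer comes out there. The lever is on its -y side.
- drawer (a joint): How far the catch drawer is pulled out of the frame, m: 0 shut, 0.14 at its stop; it slides along the sieve's -x, level. It may start up to 30 mm open. Stiff slide (about 2 N), it stays where it is left.
- drawer_handle (a point): Middle of the drawer's pull handle: a level round steel bar 10 mm thick, 130 mm long along the sieve's y, held at both ends; centre line 52 mm in front of the drawer's front face and 62 mm above the bench. That front is 300 mm wide, its top edge 81 mm above the bench; shut, the pan's lip is 15 mm behind its face. Axes as the sieve's: x points back into it.
- drawer_floor (a point): Centre of the drawer's floor (upper side), axes as the sieve's. Inside, the drawer reaches 0.12 m either way along x and 0.13 m either way along y; its walls stand 57 mm above the floor.
- sieve_tip (a joint): Tip of the pan by its lever, rad: 0 level at rest, growing as the lever is pressed down and the pan's lip sinks; notches at 0.27, 0.53 and 0.80 (third), hard stop at 0.82. A spring returns it to 0 from everywhere, the notches do not hold it: at the grip it takes 7, 9 and 11 N in the three notches and peaks of 8, 10 and 12 N about 0.2 rad before each, where it rides over a tooth.
- tipping_pan: The mesh-floored aluminium pan that tips in the frame, with the lever on its axle at the -y side. Pan: 240 mm deep, 236 mm wide inside, 46 mm walls at sides and back, open in front. Origin on the tipping axis, mid-width, 85 mm in front of the sieve's origin, 140 mm up. Level at rest: mesh 12 mm below the origin, front lip 36 mm in front of it.
- lever_grip (a point): Middle of the lever's wooden grip, a round bar 24 mm thick, 96 mm long, along the sieve's y, on the end of a flat arm 8 x 20 mm and pointing away from the sieve. It goes round the tipping axis on 170 mm radius: at rest the arm points forward (sieve's -x) and 27 degrees up, grip 217 mm above the bench; at the third notch 19 degrees down, grip 85 mm up.
- lever_axis (a point): The point on the tipping axis (along the sieve's y) level with the middle of the grip; it stays in place, 140 mm above the bench.
- stone0: A grey stone, about 38 x 36 x 20 mm, lying on the screen. Origin: centre of its underside.
- stone1: A grey stone, about 45 x 42 x 24 mm, lying on the screen. Origin: centre of its underside.
- stone2: A grey stone, about 35 x 33 x 19 mm, lying on the screen. Origin: centre of its underside.
- tray: Bystander: a blue silicone pot tray, 212 x 182 x 22 mm. Origin: centre of its underside.
- pot_large: Bystander: a tan terracotta pot, 138 mm across the rim, 125 mm high, standing in the tray. Origin: centre of its underside.
- pot_small: Bystander: a tan terracotta pot, 106 mm across the rim, 95 mm high, on the bench beside the sieve. Origin: centre of its underside.
- trowel: Bystander: a stainless trowel with a wooden handle, 315 mm long, lying on the bench, 72 mm wide at the blade. Origin: under the shank; x points to the blade's tip.
There are look-alikes about, which are no part of the job. What is shaped like the stone1 but blue or pink is not meant.

How it is judged:
On the way, in this order (a step that is already met when the one before it is completed fails the run):
1. the drawer is pulled out to its stop while the lever is still up (value of joint drawer above 0.127 m and value of joint sieve_tip below 0.15 rad), for 0.2 s.
2. the lever is pressed down to the third notch (value of joint sieve_tip above 0.72 rad), for 0.2 s.
At the end, for the whole second after the job is handed in: The lever is held at the third notch (tipped by more than 0.72 rad) by the gripper, which touches it with more than 2 N; the drawer is still out by more than 127 mm of its 140 mm; all three stones lie inside the drawer at rest (value of joint sieve_tip above 0.72 rad and (contact force between the fingers and lever_handle above 2 N or contact force between the fingers and lever_arm above 2 N) and value of joint drawer above 0.127 m and x of stone0 in the frame of drawer_floor between -0.13 and 0.13 m and y of stone0 in the frame of drawer_floor between -0.135 and 0.135 m and z of stone0 in the frame of drawer_floor between -0.01 and 0.057 m and linear speed of each of stone0, stone1, stone2 below 0.05 m/s and x of stone1 in the frame of drawer_floor between -0.13 and 0.13 m and y of stone1 in the frame of drawer_floor between -0.135 and 0.135 m and z of stone1 in the frame of drawer_floor between -0.01 and 0.057 m and x of stone2 in the frame of drawer_floor between -0.13 and 0.13 m and y of stone2 in the frame of drawer_floor between -0.135 and 0.135 m and z of stone2 in the frame of drawer_floor between -0.01 and 0.057 m); the arm keeps its last pose, push and grip.
It fails at once if the lever is pressed down while the drawer is not out (value of joint sieve_tip above 0.3 rad and value of joint drawer below 0.12 m).
It fails at once if the tray is pushed more than 3 cm from its place or tipped (distance of tray from where it was at the start of the episode above 0.03 m or angle between tray's own z axis and vertical above 0.35 rad).
It fails at once if the large pot is pushed more than 3 cm from its place or tipped (distance of pot_large from where it was at the start of the episode above 0.03 m or angle between pot_large's own z axis and vertical above 0.35 rad).
It fails at once if the small pot is pushed more than 3 cm from its place or tipped (distance of pot_small from where it was at the start of the episode above 0.03 m or angle between pot_small's own z axis and vertical above 0.35 rad).
It fails at once if the trowel is pushed more than 3 cm from its place or tipped (distance of trowel from where it was at the start of the episode above 0.03 m or angle between trowel's own z axis and vertical above 0.35 rad).
It also fails if it takes over 58 s, if anything falls off the work surface, if the arm or the gripper's body presses on something with over 40 N, if the wrist force passes 120 N, or if a joint passes its speed limit or range.

ROBOT

A 6-joint arm with a two-finger parallel gripper is mounted at the origin on the work surface. World frame = base frame: x ahead of the robot, y to its left, z up, the work surface at z = 0. Lengths are in m, angles in rad, forces in N, time in s.
With the tool pointing down it reaches from about 0.25 to 0.725 m from the base axis. Payload 9.7 kg.
Tool frame: the origin (TCP) lies midway between the tips of the shut fingers; the grasp point (between the pads) lies 19 mm behind it; z points along the fingers, y is the direction in which the jaws open and shut (so a half turn about z gives the same grasp; the last joint's range is limited). The gripper opens to 85 mm and grips with 20 to 120 N. Pads are 22 mm wide; open, the fingers measure 114 mm over their backs; the gripper's body (76 mm by 85 mm) begins 54 mm behind the grasp point. The pads swing forward as they close: fully open they stand 13 mm farther back than shut.
Start: joints at [-1.26, 0.087, 0.176, 1.66, 0, 1.571], TCP at [0.168, -0.524, 0.231] pointing down, gripper open.
Joint ranges: [-3.13, 3.13], [-0.85, 1.81], [-1.15, 1.24], [-2.2, 2.28], [-1.44, 1.52], [-3.14, 3.14]. Speed limits (rad/s): [2.22, 2.22, 2.57, 3.14, 3.14, 3.14].

INTERFACE

Orientations are given as a unit quaternion [w, x, y, z].
In Python, from plant import get_obs, read_camera, camera_params, finish_job, recognise, place_of gives the robot as it stands.
- The arm moves only by the tool jog_arm, never from a script. Its argument "moves" is a list of rows, each a list of 3 entries, a list of its own where there are three numbers: the turn, a rotation vector about the tool's x, y, z in rad, then the shift along the tool's x, y, z in m, then the opening, from 0 (shut) to 1 (fully open). In form: [[[rx, ry, rz], [tx, ty, tz], gripper], ...]. A call has 1 to 8 rows; each row is the pose to reach, as a shift and turn from the pose measured when the call began, along the tool's axes at that moment; what a row does not reach only later rows make up. A row lasts 1/10 s, in which the tool goes at most 50 mm and 8.59 degrees, less where a joint would pass 70% of its speed; a pose out of reach is approached as far as the arm can. A call with a gripper value outside its range is refused whole. The fingers move at their own pace and stop on an object; "grip_force" is the grip in N (left out, the last holds). Time passes only in rows, so rows that repeat a pose let the fingers close. It gives the time, the measured TCP pose, the force and the opening at its end, in the units of the state.
- get_obs(): the state, without advancing time (a new reading comes with each control period).
- read_camera(name): name is "scene" or "top" or "wrist"; returns the picture (480x640x3 uint8, red, green, blue); there is no depth.
- camera_params(name): a dict with "intrinsics" (3x3 intrinsics, pixels), "R" (3x3) and "t" (3): a world point X has camera coordinates R X + t. Camera axes: x right, y down, z forward; pixel columns grow to the right and rows downward; lengths in m; the calibration is good to about 2 mm. The wrist camera is an equidistant fisheye: a pixel r from the principal point sees the ray r / f radians off the axis. A picture is of the moment at which its call begins: read the wrist's pose just before it. camera_params takes no time and is no camera call; for the wrist camera it gives the pose at the moment of the call.
- finish_job(): hands the job in, once; it reports no verdict.
Trained networks look in the newest picture that a camera, given by its name, has taken for a name from the list of things; names that differ only in an ending like _2 or _b are one class to them, and where a whole thing is asked for, a point or a joint stands for the part that bears it (a point fixed in the world has none). Each returns a list of dicts, best first, with "conf" (0 to 1); they miss things now and then, are a little off and sometimes report something else, mostly with a low value. They report only what shows in the picture. A call takes as long as a camera call. They do not tell look-alikes from the thing itself.
- recognise(camera, thing): "xyz" ([x, y, z] in m, in world coordinates, good to about 4 mm: the middle of the surface that is visible of it).
- place_of(camera, thing): "xyz" ([x, y, z] in m, in world coordinates, good to about 4 mm: a listed point, or the origin of a listed thing).
The state is a dict: "time": time; "qpos": joint angles; "qd": joint speeds; "effort": joint torques, N m; "tcp_pos": TCP position; "ee_rot": TCP orientation; "force": force on the tool from outside, world axes, zero at the start; "moment": the same for the moment, N m; "finger_gap": opening from 0.0 (shut) to 1.0 (fully open).
Only numpy, scipy, OpenCV 4.12 (cv2) and the standard library are available. Lean on these libraries where they do the work, as an engineer would, in place of code of your own. Each camera call takes 0.05 s, during which the arm holds its last target.

## Working session

There is one attempt and no reset: what is moved stays moved. The work goes in short steps, Python scripts to look and compute and a tool call to move; the robot and the scene stay as the last step left them, time stands still between calls to the robot, and variables do not carry over. Pictures are saved under pics/ and viewed, and the job is handed in when it is done.

Besides the shell and the picture viewer there is one more tool, called after "Emit:" as name([rows], argument=value, ...), one row to a line, values as JSON. jog_arm: Moves the arm, as the interface text tells. Its arguments: {"type":"object","properties":{"moves":{"type":"array","items":{"type":"array"}},"grip_force":{"type":"number"}},"required":["moves"]}

```bash
ls; mkdir -p pics; python3 - <<'E'
from plant import *
import cv2,numpy as np
o=get_obs();print({k:np.round(v,3).tolist() for k,v in o.items()})
for c in("scene","top"):
    cv2.imwrite(f"pics/{c}0.png",read_camera(c)[:,:,::-1])
    for t in("sieve","drawer_handle","drawer_floor","lever_grip","lever_axis","tipping_pan","stone0","stone1","stone2","tray","pot_large","pot_small","trowel"):
        try:
            r=place_of(c,t);print(c,t,[(np.round(d['xyz'],3).tolist(),round(d['conf'],2),{k:v for k,v in d.items() if k not in('xyz','conf')}) for d in r[:3]])
        except Exception as e: print(c,t,e)
print(get_obs()['time'])
E
```

```text
pics
{'time': 0.0, 'qpos': [-1.26, 0.087, 0.175, 1.66, -0.0, 1.571], 'qd': [-0.0, -0.002, 0.001, -0.0, 0.001, -0.001], 'effort': [0.002, -52.039, 46.481, 0.016, 0.0, 0.0], 'tcp_pos': [0.168, -0.523, 0.231], 'ee_rot': [-0.001, 0.988, 0.155, -0.0], 'force': [0.441, -0.296, -0.526], 'moment': [-0.016, -0.044, -0.057], 'finger_gap': 1.001}
scene sieve [([0.772, 0.096, -0.004], 0.81, {}), ([0.686, 0.097, 0.14], 0.69, {}), ([0.743, 0.089, 0.124], 0.28, {})]
scene drawer_handle [([0.576, 0.094, 0.063], 0.67, {})]
scene drawer_floor [([0.758, 0.096, 0.012], 0.73, {}), ([0.747, 0.171, 0.126], 0.49, {})]
scene lever_grip [([0.545, -0.496, -0.006], 0.43, {})]
scene lever_axis []
scene tipping_pan [([0.688, 0.096, 0.14], 0.65, {}), ([0.538, -0.166, 0.212], 0.2, {})]
scene stone0 [([0.786, 0.324, 0.001], 0.74, {}), ([0.746, 0.088, 0.125], 0.6, {}), ([0.747, 0.17, 0.129], 0.6, {})]
scene stone1 [([0.786, 0.324, 0.001], 0.74, {}), ([0.746, 0.088, 0.125], 0.6, {}), ([0.747, 0.17, 0.129], 0.6, {})]
scene stone2 [([0.786, 0.324, 0.001], 0.74, {}), ([0.746, 0.088, 0.125], 0.6, {}), ([0.747, 0.17, 0.129
[... 365 characters left out ...]
xis [([0.744, 0.092, 0.126], 0.2, {})]
top tipping_pan [([0.69, 0.099, 0.136], 0.59, {})]
top stone0 [([0.768, 0.019, 0.132], 0.71, {}), ([0.786, 0.33, 0.002], 0.66, {}), ([0.743, 0.092, 0.126], 0.6, {})]
top stone1 [([0.768, 0.019, 0.132], 0.71, {}), ([0.786, 0.33, 0.002], 0.66, {}), ([0.743, 0.092, 0.126], 0.6, {})]
top stone2 [([0.768, 0.019, 0.132], 0.71, {}), ([0.786, 0.33, 0.002], 0.66, {}), ([0.743, 0.092, 0.126], 0.6, {})]
top tray [([0.402, 0.473, -0.0], 0.87, {})]
top pot_large [([0.406, 0.467, 0.008], 0.97, {})]
top pot_small [([0.65, 0.454, -0.002], 0.85, {}), ([0.761, 0.098, 0.016], 0.6, {}), ([0.744, 0.167, 0.127], 0.52, {})]
top trowel [([0.545, -0.496, -0.001], 0.86, {})]
1.4
```

View pics/scene0.png

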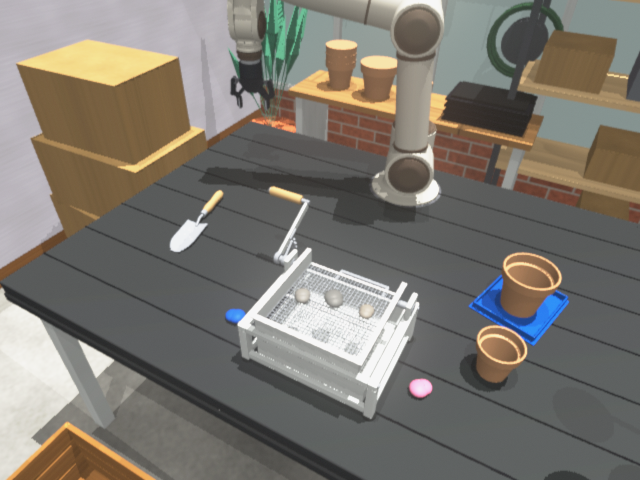

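View pics/top0.png

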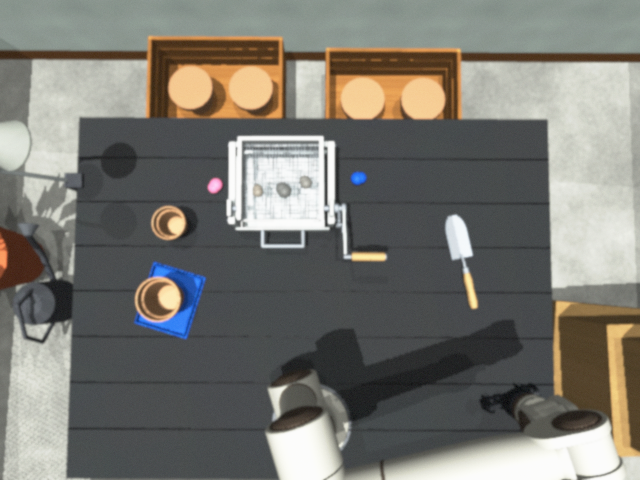

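```bash
cat > h.py <<'E'
import numpy as np,cv2
from plant import *
def ray(c,u,v,z):
    p=camera_params(c);K=np.array(p['intrinsics']);R=np.array(p['R']);t=np.array(p['t'])
    d=R.T@np.linalg.inv(K)@[u,v,1];C=-R.T@t
    return C+d*(z-C[2])/d[2]
def proj(c,X):
    p=camera_params(c);q=np.array(p['R'])@X+np.array(p['t']);q=np.array(p['intrinsics'])@q;return q[:2]/q[2]
def axes():
    from scipy.spatial.transform import Rotation as R
    o=get_obs();w=o['ee_rot'];return o,R.from_quat([w[1],w[2],w[3],w[0]])
E
python3 - <<'E'
from h import *
a=cv2.imread('pics/top0.png')[125:275,210:400];cv2.imwrite('pics/topc.png',cv2.resize(a,None,fx=4,fy=4,interpolation=3))
a=cv2.imread('pics/scene0.png')[170:410,220:430];cv2.imwrite('pics/scenec.png',cv2.resize(a,(700,600*1),interpolation=3)[:600])
E
```

```text
(no output)
```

View pics/topc.png

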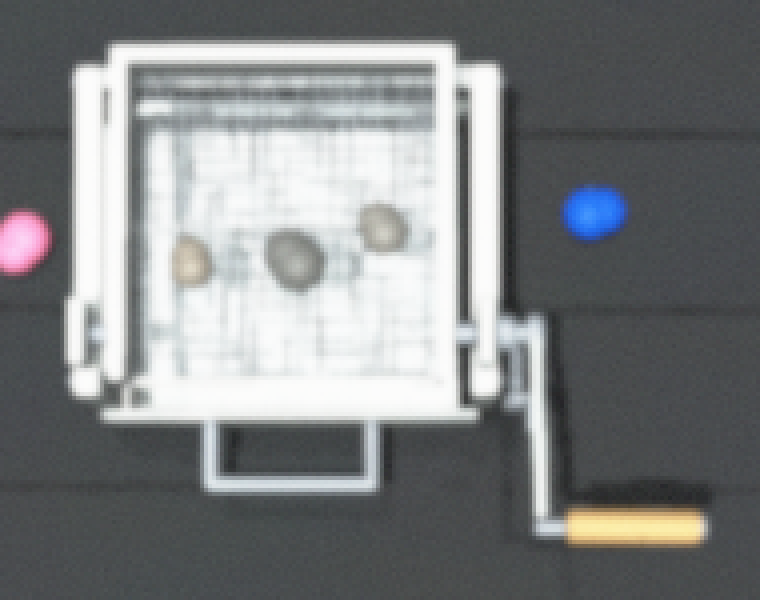

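View pics/scenec.png

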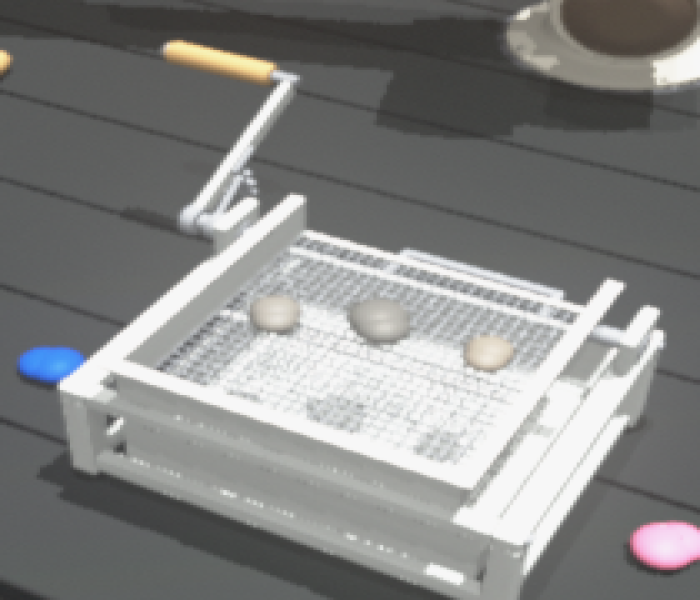

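```bash
python3 - <<'E'
from h import *
f=lambda x,y,z:print((x,y),np.round(ray('top',210+x/4-.375,125+y/4-.375,z),4))
for x,y,z in[(209,484,.062),(377,484,.062),(567,526,.217),(705,528,.217),(538,527,.217),(289,414,.085),(102,415,.081),(478,414,.081),(92,300,.12),(486,300,.12),(130,405,.128),(434,405,.128)]:f(x,y,z)
o,r=axes();print(r.as_matrix().round(3))
# grip in scene
s=lambda x,y,z:print('s',np.round(ray('scene',220+x*.3,170+y*.4,z),4))
s(168,48,.217);s(273,73,.217)
s(402,252,.062);s(562,293,.062)
E
```

```text
(209, 484) [0.5786 0.1616 0.062 ]
(377, 484) [0.5792 0.0265 0.062 ]
(567, 526) [ 0.5403 -0.1155  0.217 ]
(705, 528) [ 0.5393 -0.2149  0.217 ]
(538, 527) [ 0.5395 -0.0947  0.217 ]
(289, 414) [0.6332 0.0959 0.085 ]
(102, 415) [0.6321 0.2451 0.081 ]
(478, 414) [ 0.6342 -0.0542  0.081 ]
(92, 300) [0.7182 0.2472 0.12  ]
(486, 300) [ 0.7195 -0.0593  0.12  ]
(130, 405) [0.6355 0.2151 0.128 ]
(434, 405) [ 0.6365 -0.0192  0.128 ]
[[ 0.952  0.306  0.   ]
 [ 0.306 -0.952 -0.   ]
 [-0.     0.    -1.   ]]
s [ 0.5342 -0.2169  0.217 ]
s [ 0.5335 -0.1184  0.217 ]
s [0.5782 0.0261 0.062 ]
s [0.5729 0.1617 0.062 ]
```

```bash
cat > go.py <<'E'
import sys
from h import *
from scipy.spatial.transform import Rotation as R
# tool y -> +world x, z down => tool x = y cross z = (1,0,0)x(0,0,-1) = (0,1,0)
G=R.from_matrix(np.array([[0,1,0],[1,0,0],[0,0,-1]]).T)
o,r=axes()
print('t',round(o['time'],2),'tcp',np.round(o['tcp_pos'],4),'F',np.round(o['force'],1),'gap',round(float(o['finger_gap']),3),'q',np.round(o['qpos'],2))
for a in sys.argv[1:]:
    p=np.array(eval(a));print(a,'turn',(r.inv()*G).as_rotvec().round(3),'shift',(r.inv().apply(p-o['tcp_pos'])).round(4))
E
python3 go.py "[.36,-.15,.30]" "[.577,.094,.2]"
```

```text
t 1.4 tcp [ 0.1682 -0.5236  0.2313] F [ 0.6 -0.  -0. ] gap 1.0 q [-1.26  0.09  0.18  1.66 -0.    1.57]
[.36,-.15,.30] turn [ 0.    0.   -1.26] shift [ 0.2969 -0.2971 -0.0687]
[.577,.094,.2] turn [ 0.    0.   -1.26] shift [ 0.5781 -0.463   0.0313]
```

Emit:
jog_arm([
  [[0, 0, -0.15], [0.035, -0.035, -0.03], 0.5],
  [[0, 0, -0.3], [0.07, -0.07, -0.068], 0.5],
  [[0, 0, -0.45], [0.105, -0.105, -0.068], 0.5],
  [[0, 0, -0.6], [0.14, -0.14, -0.068], 0.5],
  [[0, 0, -0.75], [0.175, -0.175, -0.068], 0.5],
  [[0, 0, -0.9], [0.21, -0.21, -0.068], 0.5],
  [[0, 0, -1.05], [0.245, -0.245, -0.068], 0.5],
  [[0, 0, -1.2], [0.28, -0.28, -0.068], 0.5],
])

```text
time: 2.2
tcp_pos: [0.3431, -0.1821, 0.2996]
ee_rot: [0.001, 0.726, 0.688, 0.0]
force: [0.9, -0.4, 0.5]
finger_gap: 0.502
```

```bash
python3 go.py "[.577,.094,.30]" "[.577,.094,.16]"
```

```text
t 2.2 tcp [ 0.3431 -0.1821  0.2996] F [ 0.9 -0.4  0.5] gap 0.502 q [-0.49 -0.26 -0.01  1.82  0.    1.14]
[.577,.094,.30] turn [ 0.001  0.    -0.054] shift [ 0.2884  0.2186 -0.0003]
[.577,.094,.16] turn [ 0.001  0.    -0.054] shift [0.2885 0.2184 0.1397]
```

Emit:
jog_arm([
  [[0, 0, -0.054], [0.05, 0.02, 0], 0.5],
  [[0, 0, -0.054], [0.095, 0.04, 0], 0.5],
  [[0, 0, -0.054], [0.14, 0.06, 0], 0.5],
  [[0, 0, -0.054], [0.185, 0.09, 0], 0.5],
  [[0, 0, -0.054], [0.22, 0.125, 0], 0.5],
  [[0, 0, -0.054], [0.25, 0.16, 0.02], 0.5],
  [[0, 0, -0.054], [0.275, 0.195, 0.05], 0.5],
  [[0, 0, -0.054], [0.2885, 0.218, 0.09], 0.5],
])

```text
time: 3.0
tcp_pos: [0.5752, 0.0943, 0.2152]
ee_rot: [0.001, 0.707, 0.708, 0.002]
force: [-0.3, 0.1, -0.1]
finger_gap: 0.501
```

```bash
python3 go.py "[.577,.094,.12]" "[.577,.094,.043]"; python3 - <<'E'
from h import *
cv2.imwrite('pics/w1.png',read_camera('wrist')[:,:,::-1])
cv2.imwrite('pics/s1.png',read_camera('scene')[:,:,::-1])
print(place_of('wrist','drawer_handle'))
E
```

```text
t 3.0 tcp [0.5752 0.0943 0.2152] F [-0.3  0.1 -0.1] gap 0.501 q [ 0.16  0.16  0.22  1.63 -0.    1.73]
[.577,.094,.12] turn [ 0.004 -0.     0.001] shift [-0.0003  0.0014  0.0952]
[.577,.094,.043] turn [ 0.004 -0.     0.001] shift [-0.0003  0.0011  0.1722]
[{'xyz': [0.577, 0.0954, 0.0629], 'conf': 0.9}]
```

View pics/w1.png

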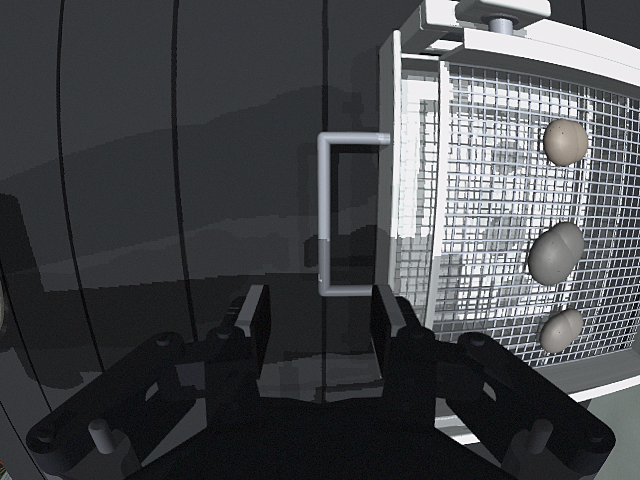

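View pics/s1.png

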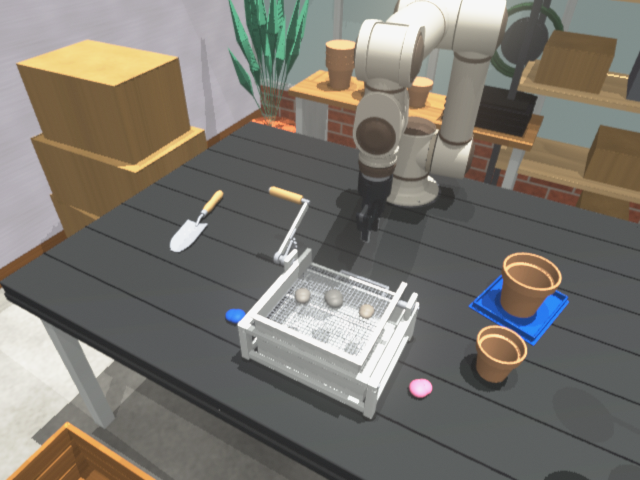

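Emit:
jog_arm([
  [[0, 0, 0], [0, 0.0015, 0.04], 0.45],
  [[0, 0, 0], [0, 0.0015, 0.08], 0.45],
  [[0, 0, 0], [0, 0.0015, 0.11], 0.45],
  [[0, 0, 0], [0, 0.0015, 0.14], 0.45],
  [[0, 0, 0], [0, 0.0015, 0.16], 0.45],
  [[0, 0, 0], [0, 0.0015, 0.172], 0.45],
  [[0, 0, 0], [0, 0.0015, 0.172], 0.45],
])

```text
time: 3.85
tcp_pos: [0.5725, 0.0921, 0.0391]
ee_rot: [-0.002, 0.707, 0.707, -0.003]
force: [-0.2, 0.3, 0.0]
finger_gap: 0.45
```

```bash
python3 go.py "[.577,.094,.043]"; python3 - <<'E'
from h import *
cv2.imwrite('pics/w2.png',read_camera('wrist')[:,:,::-1])
E
```

```text
t 3.85 tcp [0.5725 0.0921 0.0391] F [-0.2  0.3  0. ] gap 0.45 q [ 0.16  0.18 -0.1   1.3  -0.    1.73]
[.577,.094,.043] turn [-0.006  0.002  0.001] shift [ 0.0018  0.0045 -0.0039]
```

View pics/w2.png

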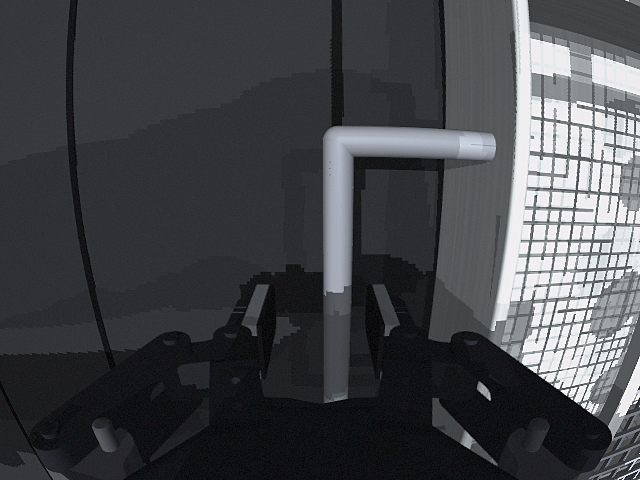

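Emit:
jog_arm([
  [[0, 0, 0], [0.001, 0.005, -0.003], 0.45],
  [[0, 0, 0], [0.001, 0.005, -0.003], 0.2],
  [[0, 0, 0], [0.001, 0.005, -0.003], 0],
  [[0, 0, 0], [0.001, 0.005, -0.003], 0],
  [[0, 0, 0], [0.001, 0.005, -0.003], 0],
  [[0, 0, 0], [0.001, 0.005, -0.003], 0],
], grip_force=40)

```text
time: 4.5
tcp_pos: [0.5789, 0.0935, 0.0446]
ee_rot: [-0.0, 0.707, 0.707, -0.001]
force: [-0.3, -0.6, 5.1]
finger_gap: 0.099
```

```bash
python3 go.py "[.444,.094,.043]"
```

```text
t 4.5 tcp [0.5789 0.0935 0.0446] F [-0.3 -0.6  5.1] gap 0.099 q [ 0.16  0.18 -0.08  1.31 -0.    1.73]
[.444,.094,.043] turn [-0.002  0.001  0.001] shift [ 0.0007 -0.1349  0.0019]
```

Gripped (gap ≈ 10 mm bar). Pull.

Emit:
jog_arm([
  [[0, 0, 0], [0, -0.015, 0], 0],
  [[0, 0, 0], [0, -0.035, 0], 0],
  [[0, 0, 0], [0, -0.055, 0], 0],
  [[0, 0, 0], [0, -0.075, 0], 0],
  [[0, 0, 0], [0, -0.095, 0], 0],
  [[0, 0, 0], [0, -0.11, 0], 0],
  [[0, 0, 0], [0, -0.12, 0], 0],
  [[0, 0, 0], [0, -0.125, 0], 0],
])

```text
time: 5.3
tcp_pos: [0.4532, 0.0927, 0.0447]
ee_rot: [0.0, 0.707, 0.707, -0.002]
force: [2.4, -5.8, -4.9]
finger_gap: 0.094
```

```bash
python3 go.py "[.444,.094,.043]"
```

```text
t 5.3 tcp [0.4532 0.0927 0.0447] F [ 2.4 -5.8 -4.9] gap 0.094 q [ 0.2  -0.11 -0.38  1.3  -0.    1.77]
[.444,.094,.043] turn [-0.003  0.003  0.001] shift [ 0.0013 -0.0092  0.0017]
```

Emit:
jog_arm([
  [[0, 0, 0], [0.001, -0.004, 0], 0],
  [[0, 0, 0], [0.001, -0.008, 0], 0],
  [[0, 0, 0], [0.001, -0.012, 0], 0],
  [[0, 0, 0], [0.001, -0.016, 0], 0],
  [[0, 0, 0], [0.001, -0.016, 0], 0],
])

```text
time: 5.8
tcp_pos: [0.4459, 0.0927, 0.0451]
ee_rot: [0.008, 0.708, 0.707, 0.004]
force: [52.8, -9.6, -38.3]
finger_gap: 0.094
```

```bash
python3 go.py "[.444,.094,.043]"
```

```text
t 5.8 tcp [0.4459 0.0927 0.0451] F [ 52.8  -9.6 -38.3] gap 0.094 q [ 0.21 -0.15 -0.41  1.29 -0.01  1.78]
[.444,.094,.043] turn [ 0.016  0.006 -0.002] shift [ 0.0013 -0.0019  0.0021]
```

Emit:
jog_arm([
  [[0, 0, 0], [0, 0, -0.001], 0],
  [[0, 0, 0], [0, 0, -0.001], 0],
  [[0, 0, 0], [0, 0, -0.001], 0.45],
  [[0, 0, 0], [0, 0, -0.001], 0.45],
  [[0, 0, 0], [0, 0, -0.001], 0.45],
  [[0, 0, 0], [0, 0, -0.001], 0.45],
])

```text
time: 6.4
tcp_pos: [0.4459, 0.0928, 0.0465]
ee_rot: [0.008, 0.708, 0.707, 0.004]
force: [-0.4, -1.1, -0.2]
finger_gap: 0.449
```

```bash
python3 go.py "[.444,.094,.25]"; python3 - <<'E'
from h import *
cv2.imwrite('pics/w3.png',read_camera('wrist')[:,:,::-1])
cv2.imwrite('pics/s3.png',read_camera('scene')[:,:,::-1])
for c in('scene','wrist'):print(place_of(c,'drawer_handle')[:2])
E
```

```text
t 6.4 tcp [0.4459 0.0928 0.0465] F [-0.4 -1.1 -0.2] gap 0.449 q [ 0.21 -0.15 -0.41  1.29 -0.01  1.78]
[.444,.094,.25] turn [ 0.016  0.005 -0.001] shift [ 1.000e-04  1.400e-03 -2.035e-01]
[{'xyz': [0.4461, 0.0932, 0.0598], 'conf': 0.94}]
[{'xyz': [0.4494, 0.0936, 0.0629], 'conf': 0.87}]
```

View pics/w3.png

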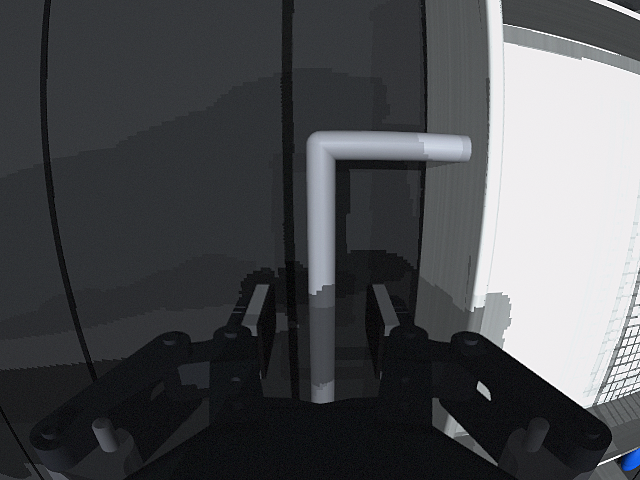

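View pics/s3.png

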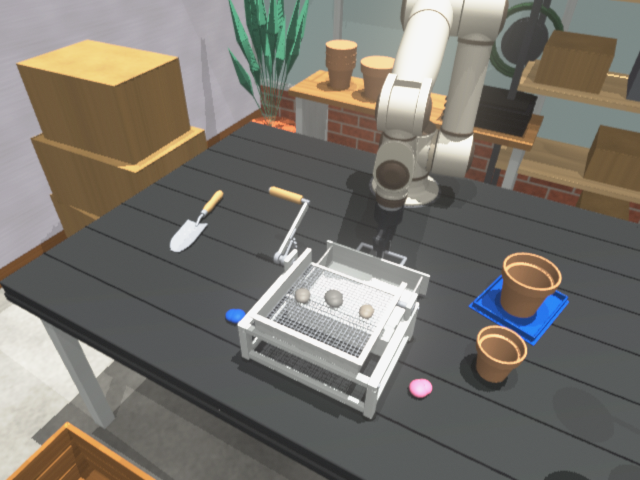

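Emit:
jog_arm([
  [[0.01, 0, 0], [0, 0, -0.03], 0.5],
  [[0.016, 0.005, 0], [0, 0, -0.08], 0.6],
  [[0.016, 0.005, 0], [0, 0, -0.13], 0.8],
  [[0.016, 0.005, 0], [0, 0, -0.18], 1],
  [[0.016, 0.005, 0], [-0.01, 0, -0.23], 1],
  [[0.016, 0.005, 0], [-0.05, 0.01, -0.26], 1],
  [[0.016, 0.005, 0], [-0.09, 0.03, -0.265], 1],
  [[0.016, 0.005, 0], [-0.13, 0.05, -0.265], 1],
])

```text
time: 7.4
tcp_pos: [0.4923, -0.0373, 0.3149]
ee_rot: [0.002, 0.707, 0.707, 0.001]
force: [0.6, 0.4, -0.4]
finger_gap: 0.999
```

```bash
python3 go.py "[.536,-.168,.31]"
```

```text
t 7.4 tcp [ 0.4923 -0.0373  0.3149] F [ 0.6  0.4 -0.4] gap 0.999 q [-0.08 -0.    0.25  1.82 -0.    1.5 ]
[.536,-.168,.31] turn [ 0.004  0.001 -0.001] shift [-0.1307  0.0437  0.0051]
```

Emit:
jog_arm([
  [[0, 0, 0], [-0.04, 0.014, 0], 1],
  [[0, 0, 0], [-0.08, 0.028, 0.005], 1],
  [[0, 0, 0], [-0.115, 0.04, 0.005], 1],
  [[0, 0, 0], [-0.131, 0.0437, 0.005], 1],
  [[0, 0, 0], [-0.131, 0.0437, 0.005], 1],
])

```text
time: 7.9
tcp_pos: [0.5361, -0.1699, 0.3093]
ee_rot: [0.001, 0.708, 0.706, 0.001]
force: [-0.5, 0.1, -0.3]
finger_gap: 0.998
```

```bash
python3 - <<'E'
from h import *
cv2.imwrite('pics/w4.png',read_camera('wrist')[:,:,::-1])
print(place_of('wrist','lever_grip')[:2],recognise('wrist','lever_grip')[:2])
E
python3 go.py "[.536,-.168,.198]"
```

```text
[{'xyz': [0.541, -0.1627, 0.2193], 'conf': 0.8}] [{'xyz': [0.6568, -0.0858, 0.1735], 'conf': 0.73}]
t 8.05 tcp [ 0.5358 -0.1674  0.3104] F [-1.1 -0.3 -0.3] gap 1.005 q [-0.3   0.16  0.41  1.82  0.    1.27]
[.536,-.168,.198] turn [0.004 0.    0.   ] shift [-0.0006 -0.0002  0.1124]
```

View pics/w4.png

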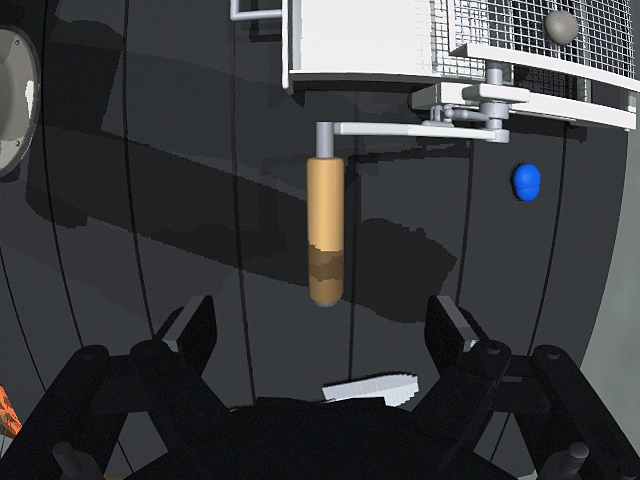

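Emit:
jog_arm([
  [[0, 0, 0], [0, 0.002, 0.03], 1],
  [[0, 0, 0], [0, 0.002, 0.06], 0.9],
  [[0, 0, 0], [0, 0.002, 0.09], 0.8],
  [[0, 0, 0], [0, 0.002, 0.105], 0.7],
  [[0, 0, 0], [0, 0.002, 0.112], 0.7],
  [[0, 0, 0], [0, 0.002, 0.112], 0.7],
])

```text
time: 8.65
tcp_pos: [0.5379, -0.1664, 0.1984]
ee_rot: [0.001, 0.707, 0.708, 0.001]
force: [0.0, 0.1, -0.2]
finger_gap: 0.7
```

```bash
python3 - <<'E'
from h import *
cv2.imwrite('pics/w5.png',read_camera('wrist')[:,:,::-1])
E
python3 go.py "[.536,-.168,.198]"
```

```text
t 8.7 tcp [ 0.5383 -0.1667  0.1994] F [ 0.4 -0.1 -0.1] gap 0.697 q [-0.3   0.1   0.13  1.59  0.    1.27]
[.536,-.168,.198] turn [0.005 0.001 0.001] shift [-0.0013 -0.0023  0.0014]
```

View pics/w5.png

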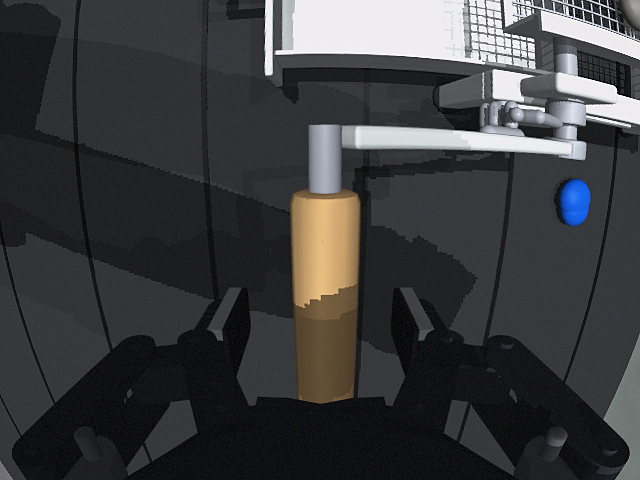

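The wooden grip sits between the pads (bar u≈325, pads 243 and 400). Close on it.

Emit:
jog_arm([
  [[0, 0, 0], [0, 0, 0.001], 0.4],
  [[0, 0, 0], [0, 0, 0.001], 0.2],
  [[0, 0, 0], [0, 0, 0.001], 0],
  [[0, 0, 0], [0, 0, 0.001], 0],
  [[0, 0, 0], [0, 0, 0.001], 0],
  [[0, 0, 0], [0, 0, 0.001], 0],
], grip_force=50)

```text
time: 9.3
tcp_pos: [0.5394, -0.1667, 0.1994]
ee_rot: [0.003, 0.707, 0.708, 0.002]
force: [4.5, 1.2, 2.4]
finger_gap: 0.26
```

```bash
python3 - <<'E'
import numpy as np
from h import *
o=get_obs();p=np.array(o['tcp_pos']);print(p,o['force'],o['finger_gap'])
th=np.arctan2(.217-.14,0.170*np.cos(np.radians(27)))
for d in(.1,.2,.27,.4,.53,.6,.7,.8,.82):
    a=np.radians(27);b=a-d
    print(d,'tool y(+x world)',round(-.17*(np.cos(b)-np.cos(a)),4),'tool z',round(.17*(np.sin(a)-np.sin(b)),4))
E
```

```text
[ 0.5394395  -0.166669    0.19939764] [4.46052782 1.18199055 2.38822945] 0.26034789652576384
0.1 tool y(+x world) -0.0069 tool z 0.0155
0.2 tool y(+x world) -0.0123 tool z 0.0316
0.27 tool y(+x world) -0.0151 tool z 0.0432
0.4 tool y(+x world) -0.0181 tool z 0.0651
0.53 tool y(+x world) -0.0182 tool z 0.0872
0.6 tool y(+x world) -0.0171 tool z 0.099
0.7 tool y(+x world) -0.0141 tool z 0.1157
0.8 tool y(+x world) -0.0094 tool z 0.1321
0.82 tool y(+x world) -0.0083 tool z 0.1353
```

Emit:
jog_arm([
  [[0, 0, 0], [0, -0.005, 0.01], 0],
  [[0, 0, 0], [0, -0.0095, 0.023], 0],
  [[0, 0, 0], [0, -0.013, 0.035], 0],
  [[0, 0, 0], [0, -0.016, 0.047], 0],
  [[0, 0, 0], [0, -0.0175, 0.059], 0],
  [[0, 0, 0], [0, -0.018, 0.07], 0],
  [[0, 0, 0], [0, -0.018, 0.08], 0],
  [[0, 0, 0], [0, -0.018, 0.087], 0],
])

```text
time: 10.1
tcp_pos: [0.5213, -0.1668, 0.1136]
ee_rot: [0.003, 0.707, 0.707, 0.002]
force: [-14.8, 1.5, 12.7]
finger_gap: 0.265
```

```bash
python3 go.py "[.530,-.167,.0673]" "[.531,-.167,.0645]"
```

```text
t 10.1 tcp [ 0.5213 -0.1668  0.1136] F [-14.8   1.5  12.7] gap 0.265 q [-0.31  0.06 -0.08  1.42  0.    1.26]
[.530,-.167,.0673] turn [0.007 0.001 0.001] shift [-0.0001  0.0084  0.0464]
[.531,-.167,.0645] turn [0.007 0.001 0.001] shift [-0.0001  0.0094  0.0492]
```

Emit:
jog_arm([
  [[0, 0, 0], [0, -0.001, 0.01], 0],
  [[0, 0, 0], [0, 0.001, 0.02], 0],
  [[0, 0, 0], [0, 0.003, 0.03], 0],
  [[0, 0, 0], [0, 0.005, 0.039], 0],
  [[0, 0, 0], [0, 0.007, 0.046], 0],
  [[0, 0, 0], [0, 0.0075, 0.049], 0],
  [[0, 0, 0], [0, 0.0075, 0.049], 0],
  [[0, 0, 0], [0, 0.0075, 0.049], 0],
])

```text
time: 10.9
tcp_pos: [0.5282, -0.1668, 0.066]
ee_rot: [0.003, 0.707, 0.707, 0.002]
force: [-12.1, 3.1, 10.9]
finger_gap: 0.263
```

```bash
python3 go.py "[.530,-.167,.0673]" ;python3 - <<'E'
from h import *
for c in('scene','top','wrist'):cv2.imwrite(f'pics/{c}6.png',read_camera(c)[:,:,::-1])
for c in('scene','top','wrist'):
  for t in('stone0','lever_grip','drawer_handle','drawer_floor'):print(c,t,[(np.round(d['xyz'],3).tolist(),round(d['conf'],2)) for d in place_of(c,t)])
E
```

```text
t 10.9 tcp [ 0.5282 -0.1668  0.066 ] F [-12.1   3.1  10.9] gap 0.263 q [-0.31  0.09 -0.14  1.33  0.    1.26]
[.530,-.167,.0673] turn [0.006 0.001 0.001] shift [-0.0002  0.0019 -0.0013]
scene stone0 [([0.784, 0.327, 0.002], 0.73), ([0.815, -0.149, -0.008], 0.52)]
scene lever_grip [([0.529, -0.163, 0.085], 0.65), ([0.444, 0.092, 0.063], 0.3)]
scene drawer_handle [([0.444, 0.094, 0.063], 0.72)]
scene drawer_floor [([0.628, 0.096, 0.016], 0.8)]
top stone0 [([0.811, -0.154, -0.0], 0.74), ([0.588, 0.079, 0.037], 0.62), ([0.586, 0.012, 0.039], 0.57), ([0.57, 0.167, 0.029], 0.53), ([0.779, 0.33, 0.001], 0.47)]
top lever_grip [([0.527, -0.166, 0.093], 0.92)]
top drawer_handle [([0.41, 0.467, 0.006], 0.66), ([0.447, 0.096, 0.063], 0.63)]
top drawer_floor [([0.63, 0.092, 0.013], 0.94)]
wrist stone0 []
wrist lever_grip []
wrist drawer_handle []
wrist drawer_floor []
```

View pics/scene6.png

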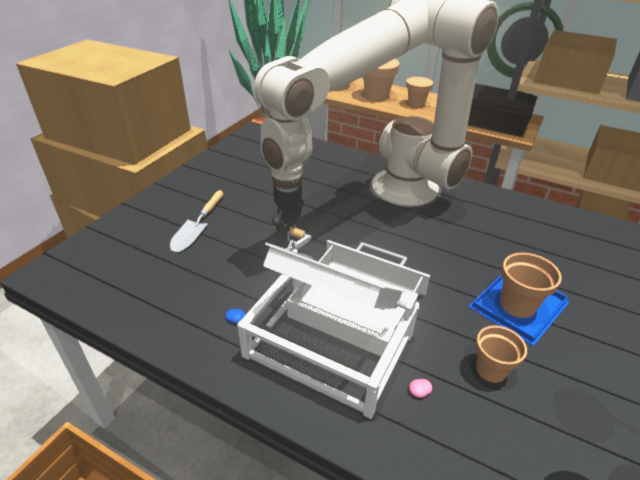

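View pics/wrist6.png

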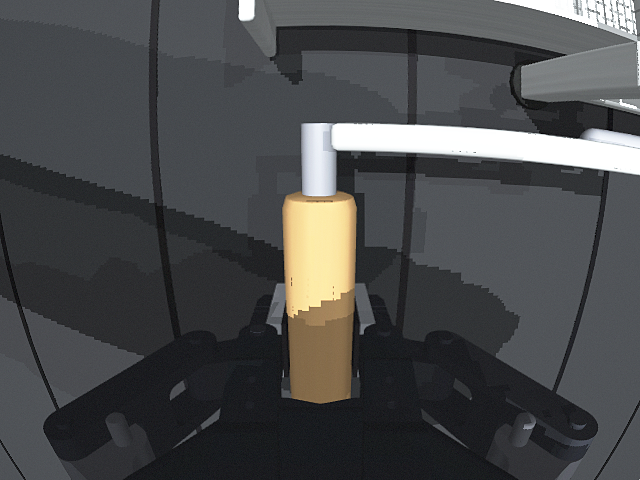

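View pics/top6.png

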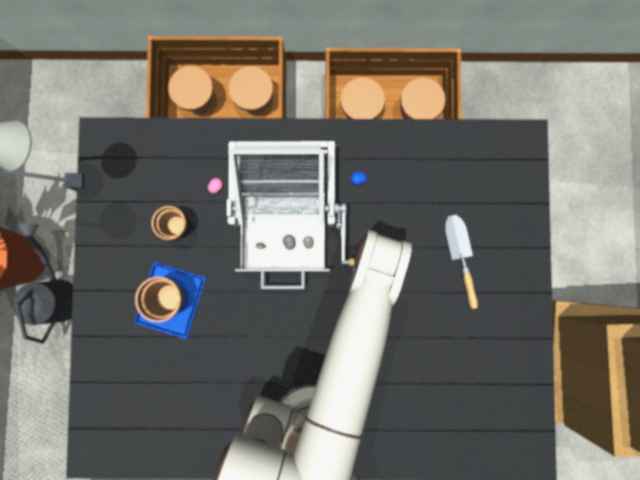

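Emit:
jog_arm([
  [[0, 0, 0], [0, 0, 0.001], 0],
  [[0, 0, 0], [0, 0, 0.001], 0],
  [[0, 0, 0], [0, 0, 0.001], 0],
  [[0, 0, 0], [0, 0, 0.001], 0],
  [[0, 0, 0], [0, 0, 0.001], 0],
  [[0, 0, 0], [0, 0, 0.001], 0],
  [[0, 0, 0], [0, 0, 0.001], 0],
  [[0, 0, 0], [0, 0, 0.001], 0],
])

```text
time: 12.45
tcp_pos: [0.5279, -0.1668, 0.0667]
ee_rot: [0.003, 0.707, 0.707, 0.002]
force: [-8.2, 2.2, 11.0]
finger_gap: 0.265
```

```bash
python3 go.py;python3 - <<'E'
from h import *
a=read_camera('top')[125:300,210:400,::-1];cv2.imwrite('pics/top7.png',cv2.resize(a,None,fx=3.2,fy=3.2,interpolation=3))
for c in('top','scene'):
  if c=='scene': read_camera(c)
  for t in('stone1','lever_grip','drawer_handle','tray','trowel','pot_small','pot_large'):print(c,t,[(np.round(d['xyz'],3).tolist(),round(d['conf'],2)) for d in place_of(c,t)])
E
python3 go.py
```

```text
t 12.45 tcp [ 0.5279 -0.1668  0.0667] F [-8.2  2.2 11. ] gap 0.265 q [-0.31  0.09 -0.14  1.34  0.    1.26]
top stone1 [([0.599, 0.08, 0.039], 0.6), ([0.563, 0.173, 0.016], 0.51), ([0.81, -0.154, -0.002], 0.51), ([0.783, 0.329, -0.0], 0.5), ([0.598, 0.017, 0.04], 0.48)]
top lever_grip [([0.527, -0.162, 0.097], 0.64)]
top drawer_handle [([0.447, 0.09, 0.062], 0.56)]
top tray [([0.4, 0.469, 0.001], 0.7)]
top trowel []
top pot_small [([0.649, 0.453, -0.0], 0.82)]
top pot_large [([0.41, 0.466, 0.005], 0.89), ([0.774, 0.096, -0.002], 0.65), ([0.691, 0.096, 0.139], 0.16)]
scene stone1 [([0.782, 0.328, -0.0], 0.9), ([0.815, -0.15, -0.001], 0.57)]
scene lever_grip [([0.528, -0.163, 0.091], 0.98)]
scene drawer_handle [([0.444, 0.093, 0.06], 0.63)]
scene tray [([0.398, 0.474, -0.0], 0.73), ([0.773, 0.094, -0.004], 0.55)]
scene trowel [([0.543, -0.492, -0.006], 0.57)]
scene pot_small [([0.649, 0.455, -0.002], 0.82), ([0.628, 0.096, 0.014], 0.71)]
scene pot_large []
t 13.25 tcp [ 0.5279 -0.1668  0.0668] F [-8.9  2.  10.7] gap 0.262 q [-0.31  0.09 -0.14  1.34  0.    1.26]
```

View pics/top7.png

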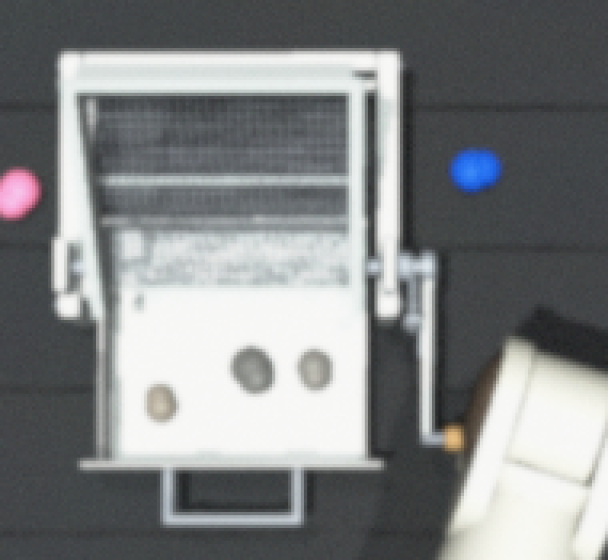

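Emit:
jog_arm([
  [[0, 0, 0], [0, 0, 0.002], 0],
  [[0, 0, 0], [0, 0, 0.004], 0],
  [[0, 0, 0], [0, 0, 0.004], 0],
  [[0, 0, 0], [0, 0, 0.004], 0],
  [[0, 0, 0], [0, 0, 0.004], 0],
  [[0, 0, 0], [0, 0, 0.004], 0],
])

```text
time: 13.85
tcp_pos: [0.5284, -0.1668, 0.0652]
ee_rot: [0.004, 0.707, 0.707, 0.003]
force: [-6.6, 3.4, 14.7]
finger_gap: 0.264
```

```bash
python3 go.py;python3 - <<'E'
from h import *
b=read_camera('top')
a=b[125:300,210:400,::-1];cv2.imwrite('pics/top8.png',cv2.resize(a,None,fx=3.2,fy=3.2,interpolation=3))
for t in('stone1','lever_grip'):print(t,[(np.round(d['xyz'],3).tolist(),round(d['conf'],2)) for d in place_of('top',t)])
a=read_camera('scene')[160:410,220:440,::-1];cv2.imwrite('pics/s8.png',cv2.resize(a,None,fx=2.4,fy=2.4,interpolation=3))
print([(np.round(d['xyz'],3).tolist(),round(d['conf'],2)) for d in place_of('scene','lever_grip')])
E
```

```text
t 13.85 tcp [ 0.5284 -0.1668  0.0652] F [-6.6  3.4 14.7] gap 0.264 q [-0.31  0.09 -0.14  1.33  0.    1.26]
stone1 [([0.811, -0.154, -0.004], 0.64), ([0.783, 0.328, -0.0], 0.58), ([0.599, 0.087, 0.037], 0.57), ([0.565, 0.172, 0.017], 0.5), ([0.597, 0.012, 0.038], 0.49)]
lever_grip [([0.528, -0.162, 0.094], 0.83)]
[([0.529, -0.164, 0.087], 0.87)]
```

View pics/s8.png

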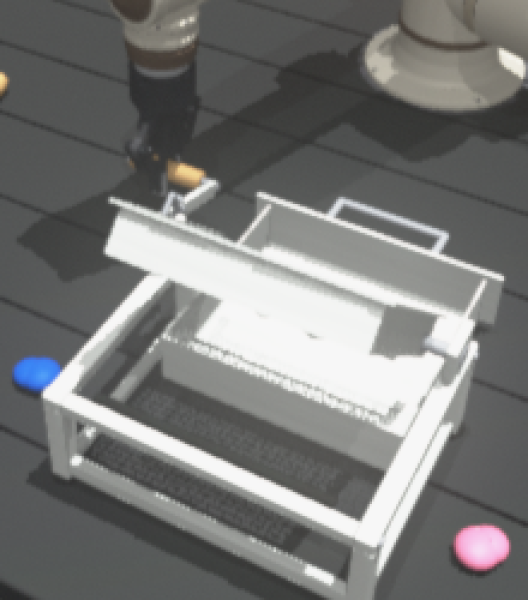

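View pics/top8.png

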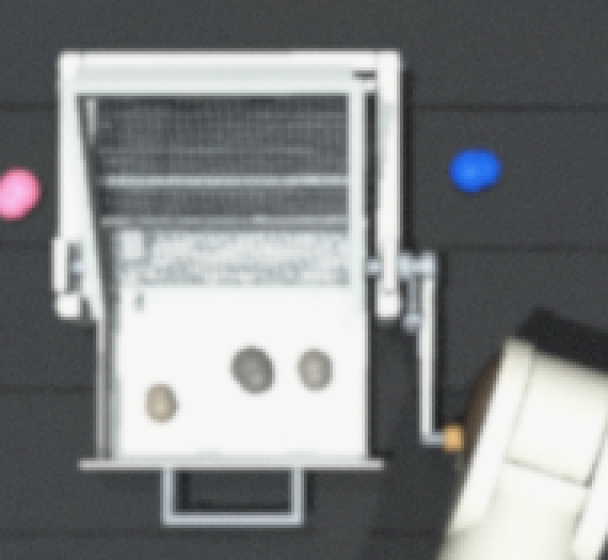

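```bash
python3 -c "
from plant import *
print(finish_job())"
```

```text
the job is handed in; nothing more can be done
None
```

I pulled the drawer out to its stop. Then I gripped the lever and pressed it to the third notch, and all three stones slid into the drawer. I handed the job in at about 14 s, with the gripper still holding the lever down; no verdict was reported.

Last checks:
- **Drawer:** the pull met a firm stop at about 53 N. The handle then read x ≈ 0.444–0.447 m, against about 0.577 m at the start. It still read the same with the lever down.
- **Stones:** the last two top views show all three lying inside the drawer and not moving.
- **Stone heights:** two of them read about 37–40 mm high instead of about 15 mm. I take that to mean they landed upside down, which is still within the allowed height.
- **Lever:** the grip is about 83–86 mm above the bench, which is a tip of about 0.8 rad. The tool feels about 15 N, which suggests it is close to the hard stop.
- **Lever readings that disagreed:** the top-camera network put the grip at 94–97 mm, which would be about 0.73–0.75 rad. The arm position, the force and the last scene-camera reading (87 mm) all point to the third notch.
- **Bystanders:** after the lever went down, the tray, both pots and the trowel read within a few millimetres of where they started. The scene camera missed the large pot and the top camera missed the trowel, so each of those has only one reading.

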